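# Pull-test two pressed-in posts and reject the loose one

### The arm

A 6-joint arm with a two-finger parallel gripper is mounted at the origin on a cart in front of the work surface, level with it; the furniture and walls round the work are solid. World frame = base frame: x ahead of the robot, y to its left, z up, the work surface at z = 0. Lengths are in mm, angles in rad, forces in N, time in s.
With the tool pointing down it reaches from about 300 to 775 mm from the base axis. Payload 14.6 kg.
Tool frame: the origin (TCP) lies at the very end of the fingers, on their centre line; the grasp point (between the pads) lies 19 mm behind it; z points along the fingers, y is the line along which they close (so a half turn about z gives the same grasp; the last joint's range is limited). The gripper opens to 85 mm and grips with 20 to 120 N. Pads are 22 mm wide; open, the fingers measure 114 mm over their backs; the gripper's body (76 mm by 85 mm) begins 54 mm behind the grasp point. The pads swing forward as they close: fully open they stand 13 mm farther back than shut.
Start: joints at [-1.251, 0.3, 1.521, -0, 1.321, -0.067], TCP at [207.467, -509.359, 231.281] pointing down, gripper open.
Joint ranges: [-3.03, 3.03], [-0.79, 2.21], [0.23, 2.52], [-1.04, 4.18], [0, 3.07], [-2.55, 2.55]. Speed limits (rad/s): [2.22, 2.22, 2.57, 3.14, 3.14, 3.14].

### API

Orientations are given as a rotation vector (axis times angle).
In Python, from station import r, viewer gives the robot as it stands.
- The arm moves only by the tool jog_arm, never from a script. Its argument "rows" is a list of rows, each a list of 5 numbers: the opening, from 0 (shut) to 1 (fully open), then the shift along the world's x, y, z in mm, then the turn about the world's z in rad. In form: [[jaw, tx, ty, tz, twist], ...]. A call has exactly 5 rows; each row shifts and turns the commanded pose from where the row before left it; what a row does not reach is not made up. A row lasts 1/10 s, in which the tool goes at most 50 mm and 8.59 degrees, less where a joint would pass 70% of its speed; a pose out of reach is approached as far as the arm can. A call is refused whole if a number of a shift passes 50 or a number of a turn 0.15, either way. A call with a gripper value outside its range is refused whole. The fingers move at their own pace and stop on an object; "squeeze" is the grip in N (left out, the last holds). Time passes only in rows, so rows that do not move let the fingers close, or fill a call up. It gives the time, the measured TCP pose, the force, the opening and the grip force at its end, in the units of the state.
- r.get_obs(): the state, without advancing time (a new reading comes with each control period).
- viewer.read_camera(name): name is "scene" or "top" or "wrist"; returns a dict with "pixels" (480x640x3 uint8, blue, green, red), "range_z" (480x640 float32, mm along the optical axis (not along the pixel's ray), 0 where there is no reading), "K" (3x3 intrinsics, pixels), "world_from_camera" (4x4, takes a point from camera to world coordinates). Camera axes: x right, y up, looking along -z (the intrinsics and any distortion apply to the point x, -y, -z); pixel columns grow to the right and rows downward; lengths in mm; the calibration is good to about 2 mm. The wrist camera is an equidistant fisheye: a pixel r from the principal point sees the ray r / f radians off the axis. A picture is of the moment at which its call begins.
- r.job_done(): hands the job in; it is judged then, once.
Trained networks look in the newest picture that a camera, given by its name, has taken for a name from the list of things; names that differ only in an ending like _2 or _b are one class to them, and where a whole thing is asked for, a point or a joint stands for the part that bears it (a point fixed in the world has none). Each returns a list of dicts, best first, with "confidence" (0 to 1); they miss things now and then, are a little off and sometimes report something else, mostly with a low value. They report only what shows in the picture. A call takes as long as a camera call.
- viewer.masks_of(camera, target): "mask" (480x640 bool, what is visible of it) and "uv" ([column, row] in pixels, amid what is visible of it).
The state is a dict: "time_s": time; "joint_pos": joint angles; "joint_velocities": joint speeds; "tau": joint torques, N m; "tcp_pos": TCP position; "tool_rot": TCP orientation; "contact_force": force on the tool from outside, world axes, zero at the start; "torque": the same for the moment, N m; "width": opening from 0.0 (shut) to 1.0 (fully open); "gripper_force": force on a finger pad.
Only numpy, scipy, OpenCV 4.12 (cv2) and the standard library are available. Lean on these libraries where they do the work, as an engineer would, in place of code of your own. Each camera call takes 0.05 s, during which the arm holds its last target. There are 200 camera calls.

### The job

Pull-test the two steel posts pressed into the spring stands: draw each one straight out along its own sloping axis, gently. A post that holds lifts its spring socket: bring the pointer between the two long marks on the scale, keep it there for about half a second without pulling far beyond, then ease it back down to rest and let go without letting it snap back. The post that comes out of its socket has failed: put it in the blue picking bin, and leave the other things around alone.

Things in the scene. Friction and masses are not known exactly. Their poses are not given: they have to be found in the camera images.
- stand_1: Fixed pull-test stand, one of two alike, in either place. Grey base 176 x 110 x 12 mm, origin at the centre of its underside; -x faces the robot's right. Its pull axis leans 35 deg from vertical towards -x: direction (-0.574, 0, 0.819) in this frame. Spring socket between two cheeks, on its +y side (to 45 mm from the axis) a scale strip that ends 22 mm above the mouth.
- socket_1 (a point): Centre of the mouth of the socket of stand_1 at rest: (-0.045, 0, 0.085) in the stand's frame. Axes as the stand's.
- shield_1 (a point): Middle of the top edge of the clear shield of stand_1, a pane 74 mm wide in dark rails, parallel to the pull axis and 58 mm behind it (upper, +x side), that reaches 160 mm along the axis past the socket's mouth. It leaves room for a gripper tilted along the axis, not for one from straight above.
- post_1: Square steel post, 100 mm long, 0.11 to 0.23 kg: head 28 x 28 x 40 mm, shank 18 x 18 x 60 mm with its lowest 30 mm in the socket of stand_1. Origin: centre of the head; z along the post from foot (-0.080) to top (+0.020); seated, y is the stand's y. One of the two posts moves only with its spring socket, the other is loose and slides out at a few N; they look alike.
- gauge_1 (a joint): Rise of the spring socket of stand_1 (block 50 x 50 x 36 mm with a pointer) along the pull axis, m: 0 at rest, 0.026 at the stop, springs back. It starts at 8 to 10 N, then 0.6 N per mm; pointer at the lower long mark at 0.008 (about 14 N), at the upper at 0.016 (about 19 N); over 0.020 is too far. A post that holds raises it; the loose one leaves it down or nearly.
- stand_2: Fixed pull-test stand, one of two alike, in either place. Grey base 176 x 110 x 12 mm, origin at the centre of its underside; -x faces the robot's right. Its pull axis leans 35 deg from vertical towards -x: direction (-0.574, 0, 0.819) in this frame. Spring socket between two cheeks, on its +y side (to 45 mm from the axis) a scale strip that ends 22 mm above the mouth.
- socket_2 (a point): Centre of the mouth of the socket of stand_2 at rest: (-0.045, 0, 0.085) in the stand's frame. Axes as the stand's.
- shield_2 (a point): Middle of the top edge of the clear shield of stand_2, a pane 74 mm wide in dark rails, parallel to the pull axis and 58 mm behind it (upper, +x side), that reaches 160 mm along the axis past the socket's mouth. It leaves room for a gripper tilted along the axis, not for one from straight above.
- post_2: Square steel post, 100 mm long, 0.11 to 0.23 kg: head 28 x 28 x 40 mm, shank 18 x 18 x 60 mm with its lowest 30 mm in the socket of stand_2. Origin: centre of the head; z along the post from foot (-0.080) to top (+0.020); seated, y is the stand's y. One of the two posts moves only with its spring socket, the other is loose and slides out at a few N; they look alike.
- gauge_2 (a joint): Rise of the spring socket of stand_2 (block 50 x 50 x 36 mm with a pointer) along the pull axis, m: 0 at rest, 0.026 at the stop, springs back. It starts at 8 to 10 N, then 0.6 N per mm; pointer at the lower long mark at 0.008 (about 14 N), at the upper at 0.016 (about 19 N); over 0.020 is too far. A post that holds raises it; the loose one leaves it down or nearly.
- bin: Blue open picking bin with small screws shown on its floor, 158 x 117 x 62 mm, fixed to the bench. Origin at the centre of its underside. Inside: x -0.056 to +0.070, y -0.048 to +0.048, floor 3 mm up; walls 62 mm high, the front one (-x) 39 mm.
- tape_roll: Bystander: roll of tape lying flat, 91 mm across, 24 mm high, origin at the centre of its underside.
- pliers_blue: Bystander: pliers with blue grips lying flat, 152 x 55 x 14 mm, origin at the centre of the underside.
- solvent_pump: Bystander: dark dispenser bottle with a white top, 64 mm across, 116 mm high, origin at the centre of its underside.

How it is judged:
By the outcome, as a careful person would: the job done as asked, in the order asked, and still so for the second after the job is handed in, with the robot touching nothing.
It also fails if it takes over 67 s, if anything falls off the work surface, if the arm or the gripper's body presses on something with over 40 N, if the wrist force passes 120 N, or if a joint passes its speed limit or range.

## Working session

There is one attempt and no reset: what is moved stays moved. The work goes in short steps, Python scripts to look and compute and a tool call to move; the robot and the scene stay as the last step left them, time stands still between calls to the robot, and variables do not carry over. Pictures are saved under pics/ and viewed, at most 10 in all, crops included, and the job is handed in when it is done.

Besides the shell and the picture viewer there is one more tool, called after ">>>" as a command line: name --pt "numbers of a row" for each row, then --argument value for the rest. jog_arm: Moves the arm, as the interface text tells. Its arguments: {"type":"object","properties":{"rows":{"type":"array","items":{"type":"array","items":{"type":"number"}}},"squeeze":{"type":"number"}},"required":["rows"]}

```bash
ls; mkdir -p pics; python3 - <<'E'
from station import r, viewer
import cv2,numpy as np
print(r.get_obs())
for n in("scene","top"):
    d=viewer.read_camera(n); cv2.imwrite(f"pics/{n}0.png",d["pixels"]); print(n,d["K"].round(1).tolist(),d["world_from_camera"].round(3).tolist())
    np.savez(f"{n}0.npz",**d)
    for t in("stand_1","socket_1","shield_1","post_1","gauge_1","bin","tape_roll","pliers_blue","solvent_pump"):
        for m in viewer.masks_of(n,t)[:3]:
            if m["confidence"]<.3: continue
            M=m["mask"]&(d["range_z"]>0); v,u=np.nonzero(M)
            if len(u)==0: continue
            z=d["range_z"][M]; K=d["K"]; P=np.c_[(u-K[0,2])/K[0,0]*z,-(v-K[1,2])/K[1,1]*z,-z,np.ones(len(z))]@d["world_from_camera"].T
            print(n,t,round(m["confidence"],2),np.round(m["uv"]),len(u),"min",np.percentile(P[:,:3],2,axis=0).round(),"max",np.percentile(P[:,:3],98,axis=0).round())
E
```

```text
pics
{'time_s': 0.0, 'joint_pos': array([-1.25059777e+00,  3.00501427e-01,  1.52159910e+00, -1.92122422e-06,
        1.32075069e+00, -6.66308512e-02]), 'joint_velocities': array([ 8.22528222e-05, -6.39949182e-07,  9.64128557e-04,  1.23526736e-03,
       -1.95448369e-04,  1.24504732e-03]), 'tau': array([-1.95840234e-04, -5.43501735e+01, -3.61794198e+01, -1.23117647e-04,
        4.04797509e-03, -7.81479798e-06]), 'tcp_pos': array([ 207.39118684, -509.12787103,  230.69707337]), 'tool_rot': array([-3.08178821e+00, -6.03609603e-01,  2.52772405e-04]), 'contact_force': array([-0.57182895, -0.44270895,  0.8020392 ]), 'torque': array([-0.02454741, -0.02035035,  0.02498898]), 'gripper_force': 0.0, 'width': 1.0009200099171187}
scene [[474.9, 0.0, 315.1], [0.0, 474.9, 236.6], [0.0, 0.0, 1.0]] [[-0.901, 0.313, -0.301, 240.027], [-0.434, -0.649, 0.625, 547.827], [0.001, 0.694, 0.72, 866.947], [0.0, 0.0, 0.0, 1.0]]
scene stand_1 0.88 [237. 379.] 8922 min [491. 166.   9.] max [580. 335. 250.]
scene stand_1 0.6 [298. 275.] 5857 min [510. -90.   8.] max [603.  78. 249.]
scene socket_1 0.86 [240. 376.]
[... 1585 characters left out ...]
 0.8 [208. 222.] 2777 min [493. 162.   7.] max [597. 333. 252.]
top post_1 0.59 [230. 216.] 130 min [534. 155. 127.] max [560. 179. 152.]
top gauge_1 0.67 [228. 218.] 156 min [524. 155.  63.] max [571. 191. 152.]
top bin 0.82 [418. 238.] 2779 min [ 424. -364.   -3.] max [ 577. -243.   66.]
top tape_roll 0.59 [234. 286.] 663 min [344. 118.  16.] max [425. 202.  32.]
top pliers_blue 0.67 [384. 179.] 419 min [ 649. -288.   -1.] max [ 698. -159.   19.]
top solvent_pump 0.72 [463. 222.] 641 min [ 520. -443.   22.] max [ 574. -388.  119.]
top solvent_pump 0.53 [305. 213.] 2779 min [511. -92.   6.] max [628.  74. 253.]
top solvent_pump 0.49 [209. 220.] 2784 min [493. 162.   6.] max [597. 333. 252.]
```

```bash
python3 -c "
from station import r,viewer
print([a for a in dir(r) if a[0]!='_'],[a for a in dir(viewer) if a[0]!='_'])"
```

```text
['MotionError', 'get_obs', 'job_done'] ['masks_of', 'read_camera']
```

View pics/scene0.png

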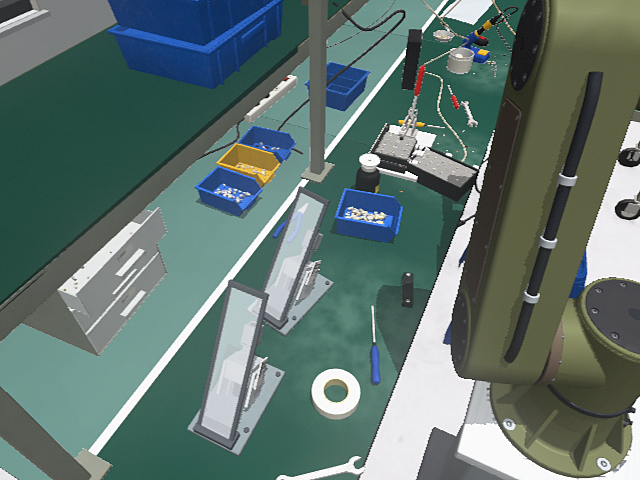

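View pics/top0.png

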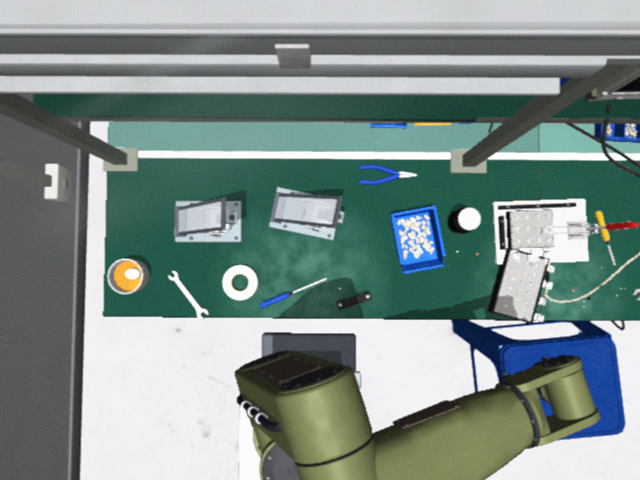

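```bash
cat > h.py <<'E'
import numpy as np,cv2
from station import r,viewer
def cloud(d):
    z=d["range_z"]; K=d["K"]; v,u=np.mgrid[:480,:640]
    P=np.stack([(u-K[0,2])/K[0,0]*z,-(v-K[1,2])/K[1,1]*z,-z,np.ones_like(z)],-1)@d["world_from_camera"].T
    P=P[...,:3]; P[z<=0]=np.nan; return P
def st():
    from scipy.spatial.transform import Rotation as R
    o=r.get_obs(); M=R.from_rotvec(o["tool_rot"]).as_matrix()
    print("t",round(o["time_s"],2),"q",o["joint_pos"].round(3),"tcp",o["tcp_pos"].round(1),"z",M[:,2].round(3),"y",M[:,1].round(3),"F",o["contact_force"].round(1),"w",round(o["width"],2),"gf",round(o["gripper_force"],1))
E
python3 - <<'E'
from h import *
for n in("top","scene"):
    P=cloud(dict(np.load(n+"0.npz"))).reshape(-1,3)
    print(n)
    for y0 in range(-800,-100,100):
        print(y0,[ (lambda s:int(np.nanmax(s[:,2])) if len(s) else None)(P[(P[:,0]>=x0)&(P[:,0]<x0+100)&(P[:,1]>=y0)&(P[:,1]<y0+100)]) for x0 in range(-200,800,100)])
E
```

```text
top
-800 [-281, -271, -272, -268, 10, 18, 31, 226, 374, 371]
-700 [None, -548, -277, -262, 42, 56, 70, 112, 376, 571]
-600 [-749, -569, -544, 524, 517, 56, 68, 69, 26, 612]
-500 [-733, -727, -728, 566, 559, 55, 11, 123, 875, 744]
-400 [-727, -728, 603, 607, 579, 13, 68, 121, 13, 413]
-300 [-729, -729, 619, 647, 587, 11, 68, 1243, 21, 412]
-200 [None, None, -631, 694, 686, 25, 12, 1242, 19, 412]
scene
-800 [-274, -275, None, None, 3, 8, 23, 377, 380, 390]
-700 [-276, -275, None, None, 41, 50, 64, 109, 374, 413]
-600 [None, None, None, -708, 51, 49, 63, 66, 20, 401]
-500 [None, None, -741, -739, 3, 50, 4, 120, 484, 482]
-400 [None, None, -739, -737, 3, 5, 65, 116, 9, 509]
-300 [None, None, -740, -738, 5, 4, 66, 65, 14, 543]
-200 [None, None, -644, -424, 4, 20, 5, 250, 15, 571]
```

>>> jog_arm --pt "1 -20 15 5 0.12" --pt "1 -20 15 5 0.12" --pt "1 -20 15 5 0.12" --pt "1 -20 15 5 0.12" --pt "1 -20 15 5 0.12"

```text
time_s: 1.5
tcp_pos: [106.8, -433.7, 256.5]
tool_rot: [2.763, 1.495, -0.0]
contact_force: [-0.2, -1.1, -0.1]
width: 1.001
gripper_force: 0.0
```

>>> jog_arm --pt "1 -20 25 0 0.12" --pt "1 -20 25 0 0.12" --pt "1 -20 25 0 0.12" --pt "1 -20 25 0 0.12" --pt "1 -20 25 0 0.11"

```text
time_s: 2.0
tcp_pos: [7.0, -308.3, 256.3]
tool_rot: [2.209, 2.234, -0.001]
contact_force: [0.2, 0.8, 0.6]
width: 0.998
gripper_force: 0.0
```

>>> jog_arm --pt "1 0 30 0 0" --pt "1 0 30 0 0" --pt "1 0 30 0 0" --pt "1 0 30 0 0" --pt "1 0 30 0 0"

```text
time_s: 2.5
tcp_pos: [7.6, -158.2, 256.2]
tool_rot: [2.214, 2.228, -0.0]
contact_force: [-0.2, 0.2, 1.6]
width: 1.001
gripper_force: 0.0
```

```bash
python3 -c "
from h import *;st()"
```

```text
t 2.5 q [-1.756 -0.768  2.304 -0.     1.605 -1.762] tcp [   7.6 -158.2  256.2] z [-0. -0. -1.] y [ 1.     0.006 -0.   ] F [-0.2  0.2  1.6] w 1.0 gf 0.0
```

>>> jog_arm --pt "1 0 10 0 0" --pt "1 0 10 0 0" --pt "1 0 10 0 0" --pt "1 0 10 0 0" --pt "1 0 0 0 0"

```text
time_s: 3.0
tcp_pos: [9.2, -147.8, 255.2]
tool_rot: [-2.205, -2.219, -0.018]
contact_force: [0.2, -0.3, 0.5]
width: 0.998
gripper_force: 0.0
```

```bash
python3 -c "
from h import *;st()"
```

```text
t 3.0 q [-1.751 -0.789  2.313 -0.004  1.634 -1.758] tcp [   9.2 -147.8  255.2] z [-0.001  0.018 -1.   ] y [ 1.     0.007 -0.001] F [ 0.2 -0.3  0.5] w 1.0 gf 0.0
```

>>> jog_arm --pt "1 0 50 0 0" --pt "1 0 50 0 0" --pt "1 0 50 0 0" --pt "1 0 0 0 0" --pt "1 0 0 0 0"

```text
time_s: 3.5
tcp_pos: [27.3, -124.8, 248.0]
tool_rot: [-2.156, -2.173, -0.093]
contact_force: [-0.1, -0.8, 0.4]
width: 0.999
gripper_force: 0.0
```

```bash
python3 -c "
from h import *;st()"
```

```text
t 3.5 q [-1.612 -0.789  2.332 -0.017  1.696 -1.621] tcp [  27.3 -124.8  248. ] z [-0.013  0.098 -0.995] y [ 1.     0.008 -0.012] F [-0.1 -0.8  0.4] w 1.0 gf 0.0
```

>>> jog_arm --pt "1 0 -30 5 -0.15" --pt "1 0 -30 5 -0.15" --pt "1 0 -30 5 -0.15" --pt "1 0 -30 5 -0.15" --pt "1 0 -30 5 -0.15"

```text
time_s: 4.0
tcp_pos: [26.7, -276.3, 273.1]
tool_rot: [-2.833, -1.231, -0.133]
contact_force: [-0.7, -0.1, 1.3]
width: 1.001
gripper_force: 0.0
```

>>> jog_arm --pt "1 0 -30 0 -0.15" --pt "1 0 -30 0 -0.15" --pt "1 0 -30 0 -0.15" --pt "1 0 -30 0 -0.15" --pt "1 0 -30 0 -0.15"

```text
time_s: 4.5
tcp_pos: [26.4, -426.3, 272.8]
tool_rot: [-3.121, -0.109, -0.154]
contact_force: [-0.6, 0.1, 0.6]
width: 0.999
gripper_force: 0.0
```

```bash
python3 -c "
from h import *;st()"
```

```text
t 4.5 q [-1.65  -0.003  1.774  0.098  1.398 -0.167] tcp [  26.4 -426.3  272.8] z [ 0.098  0.019 -0.995] y [ 0.071 -0.997 -0.012] F [-0.6  0.1  0.6] w 1.0 gf 0.0
```

>>> jog_arm --pt "1 0 -30 0 -0.15" --pt "1 0 -30 0 -0.15" --pt "1 0 -30 0 -0.15" --pt "1 0 -30 0 -0.15" --pt "1 0 -30 0 -0.15"

```text
time_s: 5.0
tcp_pos: [26.1, -576.2, 272.6]
tool_rot: [2.938, -1.039, 0.152]
contact_force: [-0.3, -0.0, 0.1]
width: 1.0
gripper_force: 0.0
```

>>> jog_arm --pt "1 0 -30 0 -0.15" --pt "1 0 -30 0 -0.15" --pt "1 0 -30 0 -0.15" --pt "1 0 -30 0 -0.15" --pt "1 0 -30 0 -0.15"

```text
time_s: 5.5
tcp_pos: [25.9, -726.1, 272.5]
tool_rot: [2.328, -2.021, 0.127]
contact_force: [-0.8, 0.8, 0.3]
width: 1.0
gripper_force: 0.0
```

>>> jog_arm --pt "1 0 -30 0 -0.15" --pt "1 0 -30 0 0" --pt "1 0 -30 0 0" --pt "1 0 -30 0 0" --pt "1 0 -30 0 0"

```text
time_s: 6.0
tcp_pos: [25.0, -841.3, 260.7]
tool_rot: [2.168, -2.175, 0.131]
contact_force: [0.4, 1.0, 3.5]
width: 0.999
gripper_force: 0.0
```

```bash
python3 -c "
from h import *;st()"
```

```text
t 6.0 q [-1.589  1.069  0.234  0.014  1.73   1.559] tcp [  25.  -841.3  260.7] z [ 0.012 -0.108 -0.994] y [-1.     0.002 -0.012] F [0.4 1.  3.5] w 1.0 gf 0.0
```

>>> jog_arm --pt "1 0 -50 0 0" --pt "1 0 -50 0 0" --pt "1 0 -50 0 0" --pt "1 0 0 0 0" --pt "1 0 0 0 0"

```text
time_s: 6.5
tcp_pos: [22.5, -873.3, 227.2]
tool_rot: [2.124, -2.131, 0.22]
contact_force: [1.0, -0.7, 0.5]
width: 0.996
gripper_force: 0.0
```

```bash
python3 -c "
from h import *;st()"
```

```text
t 6.5 q [-1.592  1.113  0.235  0.018  1.602  1.555] tcp [  22.5 -873.3  227.2] z [ 0.014 -0.19  -0.982] y [-1.     0.002 -0.015] F [ 1.  -0.7  0.5] w 1.0 gf 0.0
```

>>> jog_arm --pt "1 0 -45 25 0" --pt "1 0 -45 25 0" --pt "1 0 -45 25 0" --pt "1 0 -45 25 0" --pt "1 0 -45 25 0"

```text
time_s: 7.0
tcp_pos: [19.2, -890.9, 282.7]
tool_rot: [2.046, -2.053, 0.361]
contact_force: [0.3, -0.8, -0.5]
width: 0.995
gripper_force: 0.0
```

```bash
python3 -c "
from h import *;st()"
```

```text
t 7.0 q [-1.597  1.056  0.235  0.026  1.52   1.551] tcp [  19.2 -890.9  282.7] z [ 0.017 -0.325 -0.946] y [-1.     0.    -0.018] F [ 0.3 -0.8 -0.5] w 0.99 gf 0.0
```

>>> jog_arm --pt "1 0 -45 25 0" --pt "1 0 -45 25 0" --pt "1 0 -45 25 0" --pt "1 0 -45 25 0" --pt "1 0 -45 25 0"

```text
time_s: 7.5
tcp_pos: [16.1, -909.7, 325.8]
tool_rot: [1.966, -1.974, 0.488]
contact_force: [-0.1, -0.4, 0.0]
width: 0.997
gripper_force: 0.0
```

```bash
python3 -c "
from h import *;st()"
```

```text
t 7.5 q [-1.602  1.018  0.236  0.034  1.423  1.546] tcp [  16.1 -909.7  325.8] z [ 0.019 -0.449 -0.893] y [-1.    -0.001 -0.021] F [-0.1 -0.4  0. ] w 1.0 gf 0.0
```

>>> jog_arm --pt "1 0 -45 25 0" --pt "1 0 -45 25 0" --pt "1 0 -45 25 0" --pt "1 0 -45 25 0" --pt "1 0 -45 25 0"

```text
time_s: 8.0
tcp_pos: [13.7, -929.6, 363.4]
tool_rot: [1.882, -1.891, 0.607]
contact_force: [0.2, 0.7, 0.4]
width: 1.001
gripper_force: 0.0
```

```bash
python3 -c "
from h import *;st()"
```

```text
t 8.0 q [-1.606  0.992  0.236  0.042  1.314  1.542] tcp [  13.7 -929.6  363.4] z [ 0.02  -0.566 -0.824] y [-1.    -0.002 -0.023] F [0.2 0.7 0.4] w 1.0 gf 0.0
```

>>> jog_arm --pt "1 0 50 0 0" --pt "1 0 50 0 0" --pt "1 0 50 0 0" --pt "1 0 50 0 0" --pt "1 0 50 0 0"

```text
time_s: 8.5
tcp_pos: [13.4, -761.1, 367.7]
tool_rot: [1.883, -1.892, 0.607]
contact_force: [0.8, -0.8, 1.5]
width: 0.999
gripper_force: 0.0
```

>>> jog_arm --pt "1 10 20 0 0.15" --pt "1 10 20 0 0.15" --pt "1 10 20 0 0.15" --pt "1 10 20 0 0.15" --pt "1 10 20 0 0.15"

```text
time_s: 9.0
tcp_pos: [63.6, -661.9, 368.6]
tool_rot: [2.579, -1.12, 0.813]
contact_force: [-0.0, -0.2, 0.2]
width: 0.999
gripper_force: 0.0
```

```bash
python3 - <<'E'
from h import *
st()
Ps=[cloud(dict(np.load(n+"0.npz"))).reshape(-1,3) for n in("top","scene")]
for nm,(y0,y1) in dict(A=(-115,105),B=(140,360)).items():
  for n,P in zip(("top","scene"),Ps):
    Q=P[(P[:,0]>460)&(P[:,0]<660)&(P[:,1]>y0)&(P[:,1]<y1)]
    b=Q[(Q[:,2]>8)&(Q[:,2]<17)]
    (c,s,a)=cv2.minAreaRect(b[:,:2].astype(np.float32)); print(nm,n,"base",len(b),np.round(c,1),np.round(s,1),round(a,1))
    hi=Q[(Q[:,2]>235)]; print("  top edge",len(hi),hi.mean(0).round(1),Q[:,2].max().round(1),"minx/maxx",hi[:,0].min().round(),hi[:,0].max().round(), "dir", np.linalg.svd(hi[:,:2]-hi[:,:2].mean(0))[2][0].round(3))
E
```

```text
t 9.0 q [-1.697  0.284  1.325  0.506  1.186  0.583] tcp [  63.6 -661.9  368.6] z [ 0.402 -0.398 -0.825] y [-0.726 -0.687 -0.022] F [-0.  -0.2  0.2] w 1.0 gf 0.0
A top base 573 [560.4  -5. ] [195.3 219. ] 0.3Traceback (most recent call last):
  File "<stdin>", line 9, in <module>
    u, s, vh = gufunc(a, signature=signature)
               ~~~~~~^^^^^^^^^^^^^^^^^^^^^^^^
numpy._core._exceptions._ArrayMemoryError: Unable to allocate 8.80 GiB for an array with shape (34367, 34367) and data type float64
```

```bash
cat > fit.py <<'E'
from h import *
for n in("top","scene"):
  d=dict(np.load(n+"0.npz")); P=cloud(d); hsv=cv2.cvtColor(d["pixels"],cv2.COLOR_BGR2HSV)
  for nm,(y0,y1) in dict(A=(-115,105),B=(140,360)).items():
    R=(P[...,0]>470)&(P[...,0]<650)&(P[...,1]>y0)&(P[...,1]<y1)&(P[...,2]<262)
    m=(R&(P[...,2]>7)&(P[...,2]<17)&(hsv[...,1]<70)).astype(np.uint8)
    m=cv2.morphologyEx(m,cv2.MORPH_OPEN,np.ones((2,2),np.uint8))>0
    b=P[m]
    c,s,a=cv2.minAreaRect(b[:,:2].astype(np.float32)); print(nm,n,"base",len(b),np.round(c,1),np.round(s,1),round(a,1))
    t=P[R&(P[...,2]>100)]; mn=t.mean(0); w,V=np.linalg.eigh(np.cov((t-mn).T)); print("  pane",len(t),"n",V[:,0].round(3),"long",V[:,2].round(3))
    hi=P[R&(P[...,2]>243)]; w,V=np.linalg.eigh(np.cov((hi[:,:2]-hi[:,:2].mean(0)).T)); print("  edge",len(hi),hi.mean(0).round(1),hi.min(0).round(),hi.max(0).round(),V[:,1].round(3))
E
python3 fit.py
```

```text
A top base 433 [566.6 -12.1] [174.7 109.8] 78.3
  pane 1470 n [0.089 0.823 0.561] long [-0.101 -0.553  0.827]
  edge 177 [551.9 -89.9 250.9] [ 516. -101.  243.] [589. -77. 258.] [-0.978  0.207]
B top base 677 [544.  244.7] [107.2 177.9] 0.2
  pane 1214 n [ 0.551 -0.692 -0.466] long [-0.028  0.542 -0.84 ]
  edge 149 [547.4 166.3 251.1] [512. 161. 243.] [584. 174. 260.] [-1.    -0.004]
A scene base 987 [538.8  -6.6] [179.9  54.3] 76.6
  pane 3115 n [0.004 0.841 0.542] long [-0.092 -0.539  0.837]
  edge 224 [549.6 -88.3 249.1] [ 514. -102.  243.] [586. -77. 255.] [-0.982  0.19 ]
B scene base 1601 [509.4 263.2] [202.2  89.7] 62.9
  pane 4409 n [-0.101  0.825  0.556] long [ 0.018 -0.557  0.83 ]
  edge 354 [543.5 167.6 249.5] [508. 159. 243.] [582. 175. 255.] [-1.    -0.016]
```

>>> jog_arm --pt "1 30 20 0 0.15" --pt "1 30 20 0 0.15" --pt "1 30 20 0 0.15" --pt "1 30 20 0 0.15" --pt "1 30 20 0 0.15"

```text
time_s: 9.5
tcp_pos: [214.2, -562.0, 368.3]
tool_rot: [-2.997, 0.105, -0.928]
contact_force: [1.3, -0.5, -0.6]
width: 0.999
gripper_force: 0.0
```

>>> jog_arm --pt "1 30 20 0 0.15" --pt "1 30 20 0 0.15" --pt "1 30 20 0 0.15" --pt "1 30 20 0 0.15" --pt "1 30 20 0 0.15"

```text
time_s: 10.0
tcp_pos: [364.4, -462.1, 368.1]
tool_rot: [-2.648, -0.937, -0.806]
contact_force: [-0.8, -0.8, 0.9]
width: 0.999
gripper_force: 0.0
```

```bash
python3 -c "
from h import *;st()"
```

```text
t 10.0 q [-1.19   0.394  1.18   0.572  1.756 -0.246] tcp [ 364.4 -462.1  368.1] z [ 0.424  0.372 -0.826] y [ 0.634 -0.773 -0.022] F [-0.8 -0.8  0.9] w 1.0 gf 0.0
```

>>> jog_arm --pt "1 32 50 -14 0.1326" --pt "1 32 50 -14 0.1326" --pt "1 32 50 -14 0.1326" --pt "1 32 50 -14 0.1326" --pt "1 32 50 -14 0.1326"

```text
time_s: 10.5
tcp_pos: [495.4, -256.3, 310.3]
tool_rot: [-2.1, -1.668, -0.627]
contact_force: [0.6, -1.1, -0.1]
width: 0.998
gripper_force: 0.0
```

```bash
cat >> h.py <<'E'
def wcloud(d):
    z=d["range_z"]; K=d["K"]; v,u=np.mgrid[:480,:640]
    a=(u-K[0,2])/K[0,0]; b=(v-K[1,2])/K[1,1]; th=np.hypot(a,b); s=np.where(th>1e-9,np.tan(th)/np.maximum(th,1e-9),1)
    P=np.stack([a*s*z,-b*s*z,-z,np.ones_like(z)],-1)@d["world_from_camera"].T
    P=P[...,:3]; P[z<=0]=np.nan; return P
def ax(name):  # mouth, x,y,pull axis
    c,ang=dict(A=((566.6,-12.1),78.3),B=((544,244.7),90.2))[name]
    t=np.deg2rad(ang); x=np.array([np.cos(t),np.sin(t),0]); y=np.array([-np.sin(t),np.cos(t),0])
    return np.array([*c,85])-45*x, x, y, -.574*x+np.array([0,0,.819])
def rel(name,P):  # coordinates (perp x', y, along axis) from mouth
    m,x,y,a=ax(name); return (P-m)@np.c_[.819*x+np.array([0,0,.574]),y,a]
E
python3 - <<'E'
from h import *
st(); o=r.get_obs(); print("tcp rel A",rel("A",o["tcp_pos"]).round(1))
d=viewer.read_camera("wrist"); cv2.imwrite("pics/w1.png",d["pixels"]); np.savez("w1.npz",**d)
P=wcloud(d)
for t in("post_1","socket_1"):
  for m in viewer.masks_of("wrist",t)[:2]:
    Q=P[m["mask"]]; Q=Q[~np.isnan(Q[:,0])]
    if len(Q)==0: continue
    q=rel("A",Q); print(t,round(m["confidence"],2),m["uv"],len(q),np.percentile(q,[3,50,97],axis=0).round(1).tolist())
E
```

```text
t 10.5 q [-0.755  0.416  1.28   0.506  1.768 -0.508] tcp [ 495.4 -256.3  310.3] z [ 0.106  0.553 -0.826] y [ 0.975 -0.22  -0.022] F [ 0.6 -1.1 -0.1] w 1.0 gf 0.0
tcp rel A [-41.5  20.2 304.2]
post_1 0.6 [290.0, 10.8] 461 [[192.9, 40.5, -145.5], [199.4, 56.3, -76.8], [212.6, 71.8, -71.9]]
post_1 0.6 [338.2, 151.6] 786 [[-13.6, -15.6, 38.7], [1.1, -2.6, 69.5], [13.7, 9.7, 71.5]]
socket_1 0.6 [285.0, 35.9] 4321 [[126.8, 12.1, -253.3], [184.8, 65.9, -187.6], [259.6, 127.0, -74.1]]
socket_1 0.6 [332.4, 134.3] 9446 [[-72.5, -54.2, -122.7], [15.9, 0.5, -45.4], [68.1, 49.1, 159.8]]
```

View pics/w1.png

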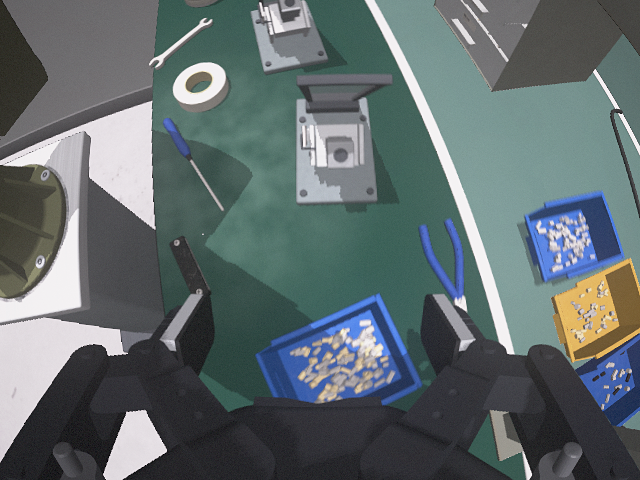

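>>> jog_arm --pt "1 11 23 -17 0" --pt "1 11 23 -17 0" --pt "1 11 23 -18 0" --pt "1 10 24 -17 0" --pt "1 0 0 0 0"

```text
time_s: 11.15
tcp_pos: [537.4, -163.4, 240.0]
tool_rot: [-2.103, -1.661, -0.627]
contact_force: [0.1, 0.6, -0.1]
width: 0.998
gripper_force: 0.0
```

```bash
python3 - <<'E'
from h import *
st(); o=r.get_obs(); print("tcp rel A",rel("A",o["tcp_pos"]).round(1))
d=viewer.read_camera("wrist"); np.savez("w1.npz",**d)
P=wcloud(d)
for t in("post_1",):
  for m in viewer.masks_of("wrist",t)[:3]:
    Q=P[m["mask"]]; Q=Q[~np.isnan(Q[:,0])]
    if len(Q)==0: continue
    q=rel("A",Q); print(t,round(m["confidence"],2),m["uv"],len(q),np.percentile(q,[3,50,97],axis=0).round(1).tolist()); k=q[np.abs(q[:,2]-70)<4]; print(len(k),np.percentile(k,[2,98],axis=0).round(1).tolist() if len(k) else 0)
E
```

```text
t 11.15 q [-0.591  0.422  1.436  0.547  1.549 -0.444] tcp [ 537.4 -163.4  240. ] z [ 0.106  0.555 -0.825] y [ 0.974 -0.224 -0.025] F [ 0.1  0.6 -0.1] w 1.0 gf 0.0
tcp rel A [ -0.4  -2.1 189.5]
post_1 0.75 [319.1, 218.3] 1903 [[-14.0, -16.1, -0.4], [4.7, -3.2, 69.1], [14.1, 10.0, 71.1]]
1329 [[-14.5, -16.2, 67.0], [12.0, 10.0, 71.4]]
post_1 0.56 [263.9, 14.0] 716 [[193.1, 41.9, -139.7], [200.7, 55.5, -74.9], [217.1, 67.9, -71.9]]
0 0
```

>>> jog_arm --pt "1 4 17 -25 0" --pt "1 4 17 -25 0" --pt "1 4 17 -25 0" --pt "1 4 17 -25 0" --pt "1 3 17 -25 0"

```text
time_s: 11.75
tcp_pos: [557.1, -81.1, 116.7]
tool_rot: [-2.107, -1.662, -0.631]
contact_force: [-0.6, -0.6, -0.3]
width: 1.001
gripper_force: 0.0
```

```bash
python3 - <<'E'
from h import *
st(); o=r.get_obs(); print("tcp rel A",rel("A",o["tcp_pos"]).round(1))
E
```

```text
t 11.75 q [-0.452  0.523  1.601  0.612  1.252 -0.483] tcp [557.1 -81.1 116.7] z [ 0.111  0.553 -0.826] y [ 0.974 -0.227 -0.021] F [-0.6 -0.6 -0.3] w 1.0 gf 0.0
tcp rel A [-1.9 -4.7 40. ]
```

>>> jog_arm --pt "0.25 0 1 -2 0" --pt "0.25 0 0 0 0" --pt "0.25 0 0 0 0" --pt "0.25 0 0 0 0" --pt "0 0 0 0 0" --squeeze 80

```text
time_s: 12.25
tcp_pos: [556.9, -80.0, 116.1]
tool_rot: [-2.105, -1.664, -0.63]
contact_force: [-3.5, -3.6, 7.6]
width: 0.319
gripper_force: 77.5
```

```bash
python3 - <<'E'
from h import *
st(); o=r.get_obs(); print("tcp rel A",rel("A",o["tcp_pos"]).round(1), o["torque"])
E
```

```text
t 12.25 q [-0.45   0.523  1.602  0.612  1.251 -0.484] tcp [556.9 -80.  116.1] z [ 0.11   0.553 -0.826] y [ 0.974 -0.225 -0.021] F [-3.5 -3.6  7.6] w 0.32 gf 77.5
tcp rel A [-1.3 -4.3 38.9] [-0.09441806  0.60149989  0.39624354]
```

>>> jog_arm --pt "0 -0.1 -0.6 0.8 0" --pt "0 -0.1 -0.6 0.8 0" --pt "0 -0.1 -0.6 0.8 0" --pt "0 -0.1 -0.6 0.8 0" --pt "0 -0.1 -0.6 0.8 0"

```text
time_s: 12.75
tcp_pos: [556.0, -81.8, 118.6]
tool_rot: [-2.104, -1.663, -0.628]
contact_force: [-1.0, 0.4, -2.1]
width: 0.316
gripper_force: 78.2
```

```bash
cat >> h.py <<'E'
def s2(n):
    st(); o=r.get_obs(); m,x,y,a=ax(n); print("tcp rel",rel(n,o["tcp_pos"]).round(1),"F rel",(o["contact_force"]@np.c_[.819*x+np.array([0,0,.574]),y,a]).round(1),"M",o["torque"].round(2))
E
python3 -c "
from h import *;s2('A')"
```

```text
t 12.75 q [-0.453  0.521  1.599  0.61   1.259 -0.483] tcp [556.  -81.8 118.6] z [ 0.107  0.554 -0.826] y [ 0.974 -0.224 -0.024] F [-1.   0.4 -2.1] w 0.32 gf 78.2
tcp rel [-1.6 -3.8 42.1] F rel [-1.   1.  -1.9] M [-0.32  0.1  -0.02]
```

>>> jog_arm --pt "0 -0.1 -0.6 0.8 0" --pt "0 -0.1 -0.6 0.8 0" --pt "0 -0.1 -0.6 0.8 0" --pt "0 -0.1 -0.6 0.8 0" --pt "0 -0.1 -0.6 0.8 0"

```text
time_s: 13.25
tcp_pos: [555.6, -84.8, 122.6]
tool_rot: [-2.104, -1.663, -0.628]
contact_force: [0.2, -0.7, -1.2]
width: 0.314
gripper_force: 78.2
```

```bash
python3 -c "
from h import *;s2('A')"
```

```text
t 13.25 q [-0.459  0.516  1.595  0.607  1.269 -0.482] tcp [555.6 -84.8 122.6] z [ 0.108  0.554 -0.826] y [ 0.974 -0.224 -0.023] F [ 0.2 -0.7 -1.2] w 0.31 gf 78.2
tcp rel [-1.7 -3.9 47.1] F rel [-1.2 -0.3 -0.6] M [-0.4   0.06 -0.  ]
```

>>> jog_arm --pt "0 -0.4 -1.7 2.5 0" --pt "0 -0.4 -1.7 2.5 0" --pt "0 -0.4 -1.7 2.5 0" --pt "0 -0.3 -1.7 2.5 0" --pt "0 -0.3 -1.7 2.5 0"

```text
time_s: 13.75
tcp_pos: [553.7, -93.4, 135.3]
tool_rot: [-2.104, -1.663, -0.628]
contact_force: [-0.2, -0.6, -2.3]
width: 0.309
gripper_force: 78.2
```

```bash
python3 - <<'E'
from h import *
s2('A')
for n in("top","scene"):
  P=cloud(dict(np.load(n+"0.npz"))); 
  R=(P[...,0]>400)&(P[...,0]<600)&(P[...,1]>-385)&(P[...,1]<-225)&(P[...,2]<75)
  m=R&(P[...,2]>18); b=P[m]; print(n,[np.round(v,1) for v in cv2.minAreaRect(b[:,:2].astype(np.float32))])
  h=P[R&(P[...,2]>50)]; print(" high",[np.round(v,1) for v in cv2.minAreaRect(h[:,:2].astype(np.float32))])
  for x0 in range(410,590,12):
    q=b[(b[:,0]>=x0)&(b[:,0]<x0+12)]
    print(x0,len(q),q.max(0).round() if len(q) else '', end=' ')
  print()
d=viewer.read_camera("scene"); cv2.imwrite("pics/s2.png",cv2.resize(d["pixels"][180:330,220:420],(800,600)))
E
```

```text
t 13.75 q [-0.473  0.502  1.582  0.598  1.298 -0.477] tcp [553.7 -93.4 135.3] z [ 0.108  0.554 -0.826] y [ 0.974 -0.224 -0.023] F [-0.2 -0.6 -2.3] w 0.31 gf 78.2
tcp rel [-1.7 -3.9 62.6] F rel [-1.8  0.1 -1.5] M [-0.45  0.12 -0.05]
top [array([ 499.1, -303.5]), array([158.3, 117.8]), np.float64(11.1)]
 high [array([ 505.7, -302.3]), array([144.4, 118. ]), np.float64(10.7)]
410 42 [ 420. -266.   43.] 422 150 [ 434. -262.   60.] 434 72 [ 446. -254.   66.] 446 36 [ 457. -254.   69.] 458 53 [ 470. -251.   68.] 470 69 [ 482. -249.   68.] 482 66 [ 494. -246.   68.] 494 63 [ 506. -243.   71.] 506 61 [ 518. -241.   66.] 518 51 [ 529. -239.   69.] 530 71 [ 542. -237.   69.] 542 61 [ 554. -234.   67.] 554 80 [ 566. -234.   68.] 566 142 [ 578. -244.   69.] 578 32 [ 585. -309.   70.] 
scene [array([ 498.7, -317.2]), array([157.9, 149. ]), np.float64(10.9)]
 high [array([ 503.9, -301.7]), array([142.1, 121.5]), np.float64(11.8)]
410 66 [ 422. -264.   47.] 422 137 [ 434. -260.   60.] 434 115 [ 446. -253.   63.] 446 128 [ 458. -251.   67.] 458 138 [ 470. -249.   65.] 470 136 [ 482. -247.   66.] 482 135 [ 494. -245.   65.] 494 138 [ 506. -243.   66.] 506 135 [ 518. -239.   64.] 518 127 [ 530. -237.   64.] 530 127 [ 542. -236.   64.] 542 133 [ 554. -232.   65.] 554 148 [ 566. -233.   65.] 566 148 [ 578. -256.   65.] 578 10 [ 584. -318.   64.]
```

View pics/s2.png

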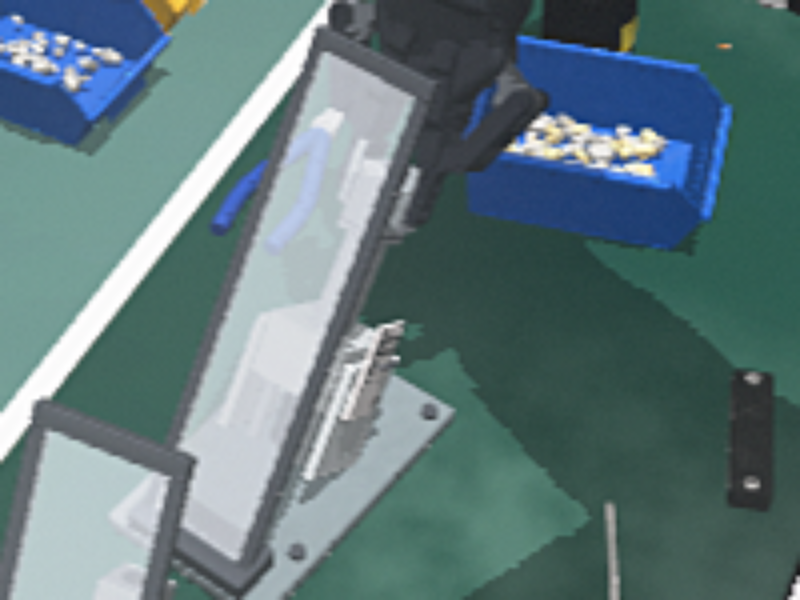

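>>> jog_arm --pt "0 -1.2 -5.6 8.2 0" --pt "0 -1.7 -8.4 12.3 0" --pt "0 -2.9 -14 20.5 0" --pt "0 -2.9 -14 20.5 0" --pt "0 -2.9 -14 20.5 0"

```text
time_s: 14.3
tcp_pos: [541.9, -150.5, 219.0]
tool_rot: [-2.105, -1.663, -0.629]
contact_force: [-0.2, -0.0, -2.0]
width: 0.316
gripper_force: 78.2
```

>>> jog_arm --pt "0 -3 -15 -3 -0.148" --pt "0 -3 -15 -3 -0.148" --pt "0 -3 -15 -3 -0.148" --pt "0 -3 -15 -3 -0.148" --pt "0 -3 -15 -3 -0.148"

```text
time_s: 14.8
tcp_pos: [526.7, -225.8, 203.1]
tool_rot: [-2.706, -0.824, -0.826]
contact_force: [1.0, 0.2, -0.9]
width: 0.315
gripper_force: 78.4
```

>>> jog_arm --pt "0 -3 -18 -3 -0.148" --pt "0 -3 -19 -3 -0.148" --pt "0 -3 -19 -3 -0.148" --pt "0 -3 -19 -3 0" --pt "0 0 0 0 0"

```text
time_s: 15.3
tcp_pos: [514.7, -301.1, 190.9]
tool_rot: [-2.929, -0.223, -0.903]
contact_force: [0.7, -0.4, -2.5]
width: 0.319
gripper_force: 78.6
```

```bash
python3 - <<'E'
from h import *
st()
d=viewer.read_camera("wrist"); cv2.imwrite("pics/w3.png",d["pixels"])
P=wcloud(d)
for m in viewer.masks_of("wrist","post_1")[:2]:
    Q=P[m["mask"]]; Q=Q[~np.isnan(Q[:,0])]
    if len(Q): print(m["confidence"],m["uv"],len(Q),np.percentile(Q,[2,98],axis=0).round(1).tolist())
E
```

```text
t 15.3 q [-0.786  0.28   1.753  0.664  0.863  0.254] tcp [ 514.7 -301.1  190.9] z [ 0.554  0.108 -0.825] y [ 0.158 -0.987 -0.023] F [ 0.7 -0.4 -2.5] w 0.32 gf 78.6
0.89 [315.1, 307.7] 8765 [[488.3, -316.4, 154.2], [556.9, -287.1, 223.4]]
0.29 [69.0, 217.3] 14273 [[510.5, -98.2, 9.3], [621.7, 57.8, 190.0]]
```

View pics/w3.png

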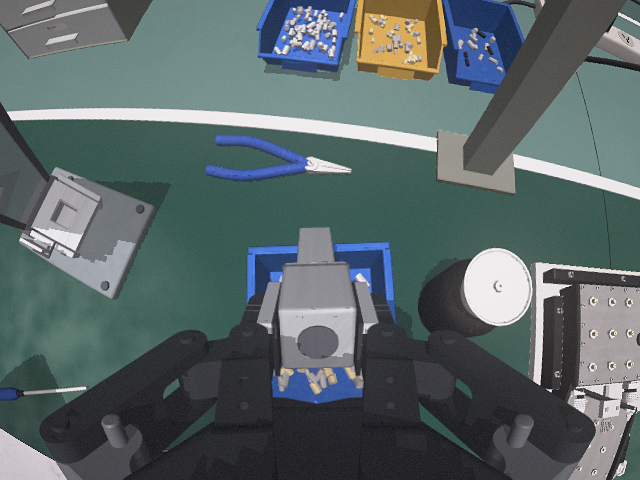

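>>> jog_arm --pt "0 0 0 -26 0" --pt "0 0 0 -26 0" --pt "0 0 0 -26 0" --pt "0 0 0 -24 0" --pt "0 0 0 -14 0"

```text
time_s: 15.9
tcp_pos: [515.0, -298.4, 72.6]
tool_rot: [-2.927, -0.226, -0.899]
contact_force: [0.8, 0.2, -1.1]
width: 0.316
gripper_force: 78.6
```

>>> jog_arm --pt "0 0 0 -1.5 0" --pt "0 0 0 -1.5 0" --pt "0 0 0 -1.5 0" --pt "0 0 0 0 0" --pt "0 0 0 0 0"

```text
time_s: 16.4
tcp_pos: [515.4, -299.4, 70.2]
tool_rot: [-2.928, -0.226, -0.902]
contact_force: [0.7, -0.2, -1.6]
width: 0.314
gripper_force: 78.6
```

>>> jog_arm --pt "0 0 0 -1.5 0" --pt "0 0 0 -1.5 0" --pt "0 0 0 -1.5 0" --pt "0 0 0 0 0" --pt "0 0 0 0 0"

```text
time_s: 16.9
tcp_pos: [515.2, -299.2, 65.0]
tool_rot: [-2.928, -0.225, -0.901]
contact_force: [0.9, 1.0, -1.5]
width: 0.316
gripper_force: 78.6
```

>>> jog_arm --pt "0.28 0 0 -1 0" --pt "0.4 0 0 0 0" --pt "0.5 0 0 0 0" --pt "0.55 0 0 0 0" --pt "0.55 0 0 0 0" --squeeze 20

```text
time_s: 17.4
tcp_pos: [515.2, -299.3, 64.1]
tool_rot: [-2.928, -0.225, -0.902]
contact_force: [0.9, 0.4, 0.2]
width: 0.547
gripper_force: 0.0
```

>>> jog_arm --pt "0.55 -6 -1 10 0" --pt "0.55 -12 -2 20 0" --pt "0.55 -20 -4 30 0" --pt "0.7 -20 -4 35 0" --pt "1 -10 0 40 0"

```text
time_s: 17.9
tcp_pos: [445.2, -310.4, 200.3]
tool_rot: [-2.929, -0.223, -0.899]
contact_force: [0.9, -0.1, 0.8]
width: 0.852
gripper_force: 0.0
```

```bash
python3 - <<'E'
from h import *
st()
d=viewer.read_camera("wrist"); cv2.imwrite("pics/w4.png",d["pixels"][200:])
P=wcloud(d)
for m in viewer.masks_of("wrist","post_1")[:2]:
    Q=P[m["mask"]]; Q=Q[~np.isnan(Q[:,0])]
    if len(Q): print(m["confidence"],m["uv"],len(Q),np.percentile(Q,[2,98],axis=0).round(1).tolist())
E
```

```text
t 17.9 q [-0.907  0.176  1.857  0.676  0.932  0.146] tcp [ 445.2 -310.4  200.3] z [ 0.552  0.109 -0.826] y [ 0.159 -0.987 -0.024] F [ 0.9 -0.1  0.8] w 0.85 gf 0.0
0.66 [320.4, 272.0] 2493 [[455.6, -320.6, 19.1], [551.0, -286.5, 35.7]]
```

View pics/w4.png

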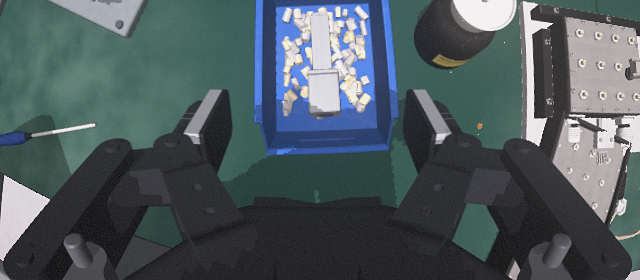

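>>> jog_arm --pt "1 10 33 28 0.14" --pt "1 10 33 28 0.14" --pt "1 10 33 28 0.14" --pt "1 10 33 28 0.14" --pt "1 10 33 28 0.14"

```text
time_s: 18.5
tcp_pos: [496.8, -144.0, 340.4]
tool_rot: [-2.519, -1.153, -0.762]
contact_force: [-0.5, 0.2, -0.2]
width: 1.001
gripper_force: 0.0
```

>>> jog_arm --pt "1 10 34 0 0.14" --pt "1 10 34 0 0.14" --pt "1 10 34 0 0.14" --pt "1 10 34 0 0.14" --pt "1 10 34 0 0.14"

```text
time_s: 19.0
tcp_pos: [547.1, 25.9, 339.1]
tool_rot: [-1.884, -1.861, -0.557]
contact_force: [-0.0, -1.7, 0.2]
width: 1.003
gripper_force: 0.0
```

```bash
cat > pb.py <<'E'
from h import *
s2("B")
d=viewer.read_camera("wrist"); P=wcloud(d)
for m in viewer.masks_of("wrist","post_2")[:3]:
    Q=P[m["mask"]]; Q=Q[~np.isnan(Q[:,0])]
    if len(Q)==0: continue
    q=rel("B",Q); k=q[np.abs(q[:,2]-70)<4]; print(round(m["confidence"],2),m["uv"],len(q),len(k),np.percentile(k,[2,98],axis=0).round(1).tolist() if len(k) else 0)
    if len(k)>50:
        print(cv2.minAreaRect(k[:,:2].astype(np.float32)))
E
python3 pb.py
```

```text
t 19.0 q [-0.266  0.288  1.386  0.572  1.649 -0.261] tcp [547.1  25.9 339.1] z [-0.017  0.564 -0.826] y [ 1.    -0.005 -0.024] F [-0.  -1.7  0.2] w 1.0 gf 0.0
tcp rel [  3.5  -2.3 307.9] F rel [-1.2  0.   1.2] M [-0.29  0.    0.01]
0.63 [322.5, 191.7] 826 684 [[-8.9, -17.1, 66.7], [17.9, 9.1, 70.7]]
((4.642221450805664, -4.48239803314209), (27.48749351501465, 28.096200942993164), 88.55947875976562)
```

>>> jog_arm --pt "1 0.5 17 -24 0" --pt "1 0.5 17 -24 0" --pt "1 0.5 17 -24 0" --pt "1 0.5 17 -24 0" --pt "1 0 0 0 0"

```text
time_s: 19.6
tcp_pos: [547.7, 93.7, 240.3]
tool_rot: [-1.888, -1.854, -0.554]
contact_force: [-0.2, -0.9, 0.1]
width: 0.999
gripper_force: 0.0
```

```bash
python3 pb.py
```

```text
t 19.6 q [-0.146  0.338  1.552  0.598  1.407 -0.276] tcp [547.7  93.7 240.3] z [-0.018  0.564 -0.825] y [ 1.    -0.009 -0.029] F [-0.2 -0.9  0.1] w 1.0 gf 0.0
tcp rel [  2.3  -3.2 188. ] F rel [-0.7  0.2  0.6] M [-0.27  0.05 -0.03]
0.62 [322.1, 215.5] 1745 1368 [[-8.4, -17.0, 66.8], [18.5, 9.4, 70.4]]
((4.556520462036133, -3.6310577392578125), (28.86412811279297, 27.355173110961914), 0.11083562672138214)
```

>>> jog_arm --pt "1 0.1 18 -24 0" --pt "1 0.1 18 -24 0" --pt "1 0.1 18 -24 0" --pt "1 0.1 17 -24 0" --pt "1 0.1 17 -24 0"

```text
time_s: 20.2
tcp_pos: [550.7, 180.3, 123.8]
tool_rot: [-1.891, -1.857, -0.563]
contact_force: [0.5, 0.7, 0.2]
width: 0.999
gripper_force: 0.0
```

>>> jog_arm --pt "1 0 0 0 0" --pt "0.4 0 0 0 0" --pt "0.4 0 0 0 0" --pt "0.4 0 0 0 0" --pt "0.4 0 0 0 0" --squeeze 80

```text
time_s: 20.7
tcp_pos: [550.1, 180.2, 124.0]
tool_rot: [-1.89, -1.857, -0.561]
contact_force: [-0.8, -1.0, -0.2]
width: 0.4
gripper_force: 0.6
```

```bash
python3 pb.py
```

```text
t 20.7 q [ 0.01   0.479  1.65   0.676  1.125 -0.308] tcp [550.1 180.2 124. ] z [-0.012  0.564 -0.826] y [ 1.    -0.011 -0.022] F [-0.8 -1.  -0.2] w 0.4 gf 0.6
tcp rel [ 6.4 -5.9 43.1] F rel [-1.   0.8  0.4] M [-0.26  0.16  0.11]
0.92 [311.7, 356.2] 1345 1343 [[-8.6, -16.9, 67.3], [1.1, 9.4, 70.1]]
((-3.76409912109375, -3.576030731201172), (27.868492126464844, 11.106145858764648), 88.53899383544922)
0.65 [89.8, 358.8] 1736 0 0
```

>>> jog_arm --pt "0.4 -2 0 -2.5 0" --pt "0.4 0 0 0 0" --pt "0 0 0 0 0" --pt "0 0 0 0 0" --pt "0 0 0 0 0"

```text
time_s: 21.3
tcp_pos: [547.3, 180.6, 120.5]
tool_rot: [-1.888, -1.858, -0.558]
contact_force: [-4.0, -3.1, 2.2]
width: 0.312
gripper_force: 78.1
```

```bash
python3 -c "
from h import *;s2('B')"
```

```text
t 21.3 q [ 0.011  0.48   1.658  0.677  1.119 -0.314] tcp [547.3 180.6 120.5] z [-0.015  0.564 -0.826] y [ 1.    -0.009 -0.024] F [-4.  -3.1  2.2] w 0.31 gf 78.1
tcp rel [ 4.8 -3.1 40. ] F rel [-1.3  4.   3.6] M [-0.41  0.17  0.8 ]
```

>>> jog_arm --pt "0 0 -0.7 1 0" --pt "0 0 -0.7 1 0" --pt "0 0 -0.7 1 0" --pt "0 0 -0.7 1 0" --pt "0 0 -0.7 1 0"

```text
time_s: 21.8
tcp_pos: [547.3, 177.6, 124.8]
tool_rot: [-1.888, -1.857, -0.558]
contact_force: [0.3, 6.8, -10.6]
width: 0.317
gripper_force: 79.0
```

```bash
python3 -c "
from h import *;s2('B')"
```

```text
t 21.8 q [ 0.005  0.473  1.656  0.674  1.129 -0.311] tcp [547.3 177.6 124.8] z [-0.015  0.564 -0.826] y [ 1.    -0.009 -0.025] F [  0.3   6.8 -10.6] w 0.32 gf 79.0
tcp rel [ 4.7 -3.  45.3] F rel [ -0.6  -0.3 -12.6] M [-0.31 -0.69  0.32]
```

>>> jog_arm --pt "0 0 -0.7 1 0" --pt "0 0 -0.7 1 0" --pt "0 0 -0.7 1 0" --pt "0 0 -0.7 1 0" --pt "0 0 -0.7 1 0"

```text
time_s: 22.3
tcp_pos: [547.3, 174.2, 129.6]
tool_rot: [-1.888, -1.857, -0.558]
contact_force: [2.4, 8.1, -11.8]
width: 0.316
gripper_force: 79.2
```

```bash
python3 - <<'E'
from h import *
s2('B')
d=viewer.read_camera("scene"); cv2.imwrite("pics/s5.png",cv2.resize(d["pixels"][300:420,180:340],(800,600),interpolation=cv2.INTER_CUBIC))
E
```

```text
t 22.3 q [-1.000e-03  4.660e-01  1.654e+00  6.700e-01  1.140e+00 -3.090e-01] tcp [547.3 174.2 129.6] z [-0.015  0.564 -0.826] y [ 1.    -0.009 -0.025] F [  2.4   8.1 -11.8] w 0.32 gf 79.2
tcp rel [ 4.7 -3.  51.2] F rel [ -0.2  -2.5 -14.3] M [-0.24 -0.94  0.1 ]
```

View pics/s5.png

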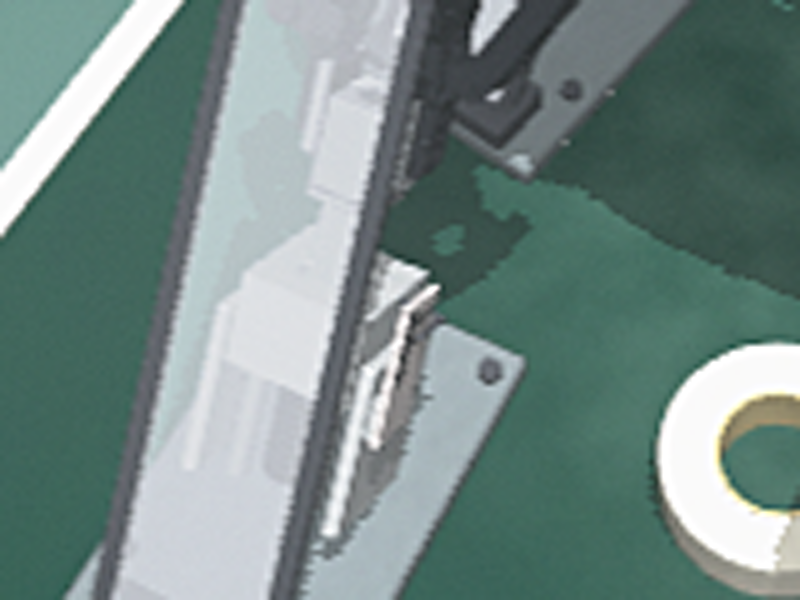

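```bash
cat > g.py <<'E'
from h import *
s2('B')
d=viewer.read_camera("scene"); q=rel("B",cloud(d)); q0=rel("B",cloud(dict(np.load("scene0.npz"))))
for nm,k in(("now",q),("rest",q0)):
    w=k[340:365,252:268].reshape(-1,3); w=w[(np.abs(w[:,0])<27)&(w[:,1]>5)&(w[:,1]<30)&(w[:,2]>-15)&(w[:,2]<30)]
    print(nm,len(w),np.percentile(w,[5,50,95],axis=0).round(1).tolist() if len(w) else 0)
d=viewer.read_camera("wrist"); q=rel("B",wcloud(d))
w=q[(np.abs(q[...,0])<10)&(np.abs(q[...,1]+4)<10)&(q[...,2]>55)&(q[...,2]<105)]; print("post top",len(w),np.percentile(w[:,2],[10,50,90,97]).round(1))
E
python3 g.py
```

```text
t 22.35 q [-1.000e-03  4.660e-01  1.654e+00  6.700e-01  1.140e+00 -3.090e-01] tcp [547.3 174.2 129.7] z [-0.015  0.564 -0.826] y [ 1.    -0.009 -0.025] F [  1.3   7.9 -12. ] w 0.32 gf 79.2
tcp rel [ 4.7 -3.  51.3] F rel [ -0.5  -1.4 -14.4] M [-0.29 -0.84  0.24]
now 118 [[-20.0, 9.2, 1.6], [-3.0, 21.5, 7.8], [20.4, 24.9, 9.4]]
rest 67 [[-19.7, 7.9, -3.4], [-8.0, 16.6, -2.0], [6.8, 23.0, -0.9]]
post top 2153 [79.1 80.  80.9 81.2]
```

>>> jog_arm --pt "0 0 -0.7 1 0" --pt "0 0 -0.3 0.4 0" --pt "0 0 0 0 0" --pt "0 0 0 0 0" --pt "0 0 0 0 0"

```text
time_s: 22.95
tcp_pos: [547.3, 173.3, 130.9]
tool_rot: [-1.888, -1.856, -0.558]
contact_force: [2.4, 9.0, -13.0]
width: 0.314
gripper_force: 79.3
```

>>> jog_arm --pt "0 0 0 0 0" --pt "0 0 0 0 0" --pt "0 0 0 0 0" --pt "0 0 0 0 0" --pt "0 0 0 0 0"

```text
time_s: 23.45
tcp_pos: [547.3, 173.3, 130.9]
tool_rot: [-1.888, -1.856, -0.558]
contact_force: [2.9, 10.3, -12.9]
width: 0.314
gripper_force: 79.3
```

```bash
python3 g.py
```

```text
t 23.45 q [-0.002  0.464  1.653  0.669  1.143 -0.308] tcp [547.3 173.3 130.9] z [-0.015  0.564 -0.826] y [ 1.    -0.009 -0.025] F [  2.9  10.3 -12.9] w 0.31 gf 79.3
tcp rel [ 4.7 -3.  52.7] F rel [  1.   -2.9 -16.5] M [-0.21 -0.99  0.03]
now 125 [[-20.7, 9.5, 2.2], [-2.5, 21.4, 9.1], [20.3, 25.0, 10.5]]
rest 67 [[-19.7, 7.9, -3.4], [-8.0, 16.6, -2.0], [6.8, 23.0, -0.9]]
post top 2156 [80.6 81.5 82.4 82.8]
```

>>> jog_arm --pt "0 0 0.7 -1 0" --pt "0 0 0.7 -1 0" --pt "0 0 0.7 -1 0" --pt "0 0 0.7 -1 0" --pt "0 0 0.7 -1 0"

```text
time_s: 24.05
tcp_pos: [547.2, 176.8, 126.0]
tool_rot: [-1.888, -1.857, -0.558]
contact_force: [1.4, 7.4, -9.8]
width: 0.311
gripper_force: 79.4
```

>>> jog_arm --pt "0 0 0.7 -1 0" --pt "0 0 0.7 -1 0" --pt "0 0 0.7 -1 0" --pt "0 0 0.7 -1 0" --pt "0 0 0.6 -0.9 0"

```text
time_s: 24.55
tcp_pos: [547.3, 180.0, 121.3]
tool_rot: [-1.888, -1.857, -0.558]
contact_force: [-0.7, 5.3, -7.6]
width: 0.311
gripper_force: 79.7
```

```bash
python3 g.py
```

```text
t 24.55 q [ 0.01   0.479  1.658  0.677  1.121 -0.313] tcp [547.3 180.  121.3] z [-0.015  0.564 -0.826] y [ 1.    -0.009 -0.024] F [-0.7  5.3 -7.6] w 0.31 gf 79.7
tcp rel [ 4.7 -3.  41.1] F rel [-0.   0.6 -9.3] M [-0.24 -0.52  0.37]
now 68 [[-20.6, 8.3, -3.0], [-7.6, 16.3, -1.9], [6.1, 23.2, -0.7]]
rest 67 [[-19.7, 7.9, -3.4], [-8.0, 16.6, -2.0], [6.8, 23.0, -0.9]]
post top 1145 [68.7 69.6 70.5 70.9]
```

>>> jog_arm --pt "0 0 0.3 -0.5 0" --pt "0 0 0.3 -0.5 0" --pt "0 0 0.3 -0.4 0" --pt "0 0 0 0 0" --pt "0 0 0 0 0"

```text
time_s: 25.15
tcp_pos: [547.3, 180.5, 120.7]
tool_rot: [-1.888, -1.857, -0.559]
contact_force: [-5.4, 0.5, -0.4]
width: 0.314
gripper_force: 81.0
```

```bash
python3 -c "
from h import *;s2('B')"
```

```text
t 25.15 q [ 0.011  0.48   1.658  0.677  1.12  -0.313] tcp [547.3 180.5 120.7] z [-0.015  0.564 -0.826] y [ 1.    -0.009 -0.024] F [-5.4  0.5 -0.4] w 0.31 gf 81.0
tcp rel [ 4.7 -3.1 40.3] F rel [ 0.2  5.4 -0.6] M [-0.36  0.29  0.96]
```

Unloaded at rest. Release and back out along the axis.

>>> jog_arm --pt "0.33 0 0 0 0" --pt "0.4 0 0 0 0" --pt "0.7 0 0 0 0" --pt "1 0 0 0 0" --pt "1 0 0 0 0" --squeeze 20

```text
time_s: 25.65
tcp_pos: [547.9, 180.4, 120.8]
tool_rot: [-1.889, -1.857, -0.56]
contact_force: [-0.3, -0.3, 0.8]
width: 0.896
gripper_force: 0.0
```

>>> jog_arm --pt "1 0 -3 4 0" --pt "1 0 -11 16 0" --pt "1 0 -17 24 0" --pt "1 0 -17 24 0" --pt "1 0 -17 24 0"

```text
time_s: 26.15
tcp_pos: [547.6, 114.7, 213.9]
tool_rot: [-1.889, -1.857, -0.56]
contact_force: [0.1, -0.2, 0.0]
width: 1.0
gripper_force: 0.0
```

>>> jog_arm --pt "1 0 -17 24 0" --pt "1 0 -17 24 0" --pt "1 0 -17 24 0" --pt "1 0 -17 24 0" --pt "1 0 0 0 0"

```text
time_s: 26.65
tcp_pos: [548.4, 45.7, 312.0]
tool_rot: [-1.892, -1.859, -0.565]
contact_force: [-0.3, -0.2, -0.7]
width: 1.004
gripper_force: 0.0
```

```bash
python3 g.py; python3 - <<'E'
from h import *
d=viewer.read_camera("scene"); cv2.imwrite("pics/s6.png",d["pixels"])
E
```

```text
t 26.65 q [-0.231  0.292  1.443  0.578  1.572 -0.262] tcp [548.4  45.7 312. ] z [-0.008  0.563 -0.826] y [ 1.    -0.012 -0.018] F [-0.3 -0.2 -0.7] w 1.0 gf 0.0
tcp rel [  4.2  -3.7 274.3] F rel [-0.5  0.3 -0.5] M [-0.27  0.07 -0.03]
now 67 [[-20.1, 8.0, -3.3], [-7.1, 16.6, -2.0], [7.4, 22.5, -0.9]]
rest 67 [[-19.7, 7.9, -3.4], [-8.0, 16.6, -2.0], [6.8, 23.0, -0.9]]
post top 395 [67.9 69.  70.2 70.6]
```

View pics/s6.png

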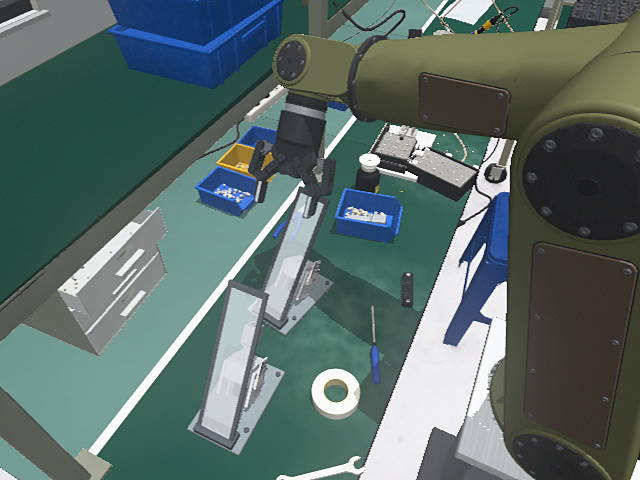

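The view shows the arm clear and open, the post in the blue bin at (365,213), and everything else undisturbed. Handing in.

```bash
python3 -c "
from station import r;print(r.job_done())"
```

```text
the job is handed in; nothing more can be done
None
```

The job is handed in. The loose post, in the stand nearer the bin, slid out and is in the blue bin. The other post held: its gauge rose to about 12 mm, stayed there for over half a second, and was eased back to rest before I let go. Both figures come from depth readings, because the scale could not be read in the pictures.

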